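Register a temperature logger in its reading dock and wedge it tight

ROBOT

A 7-joint arm with a two-finger parallel gripper is mounted at the origin on the work surface; the furniture and walls round the work are solid. World frame = base frame: x ahead of the robot, y to its left, z up, the work surface at z = 0. Lengths are in mm, angles in rad, forces in N, time in s.
With the tool pointing down it reaches from about 375 to 925 mm from the base axis. Payload 3.1 kg.
Tool frame: the origin (TCP) lies at the very end of the fingers, on their centre line; the grasp point (between the pads) lies 19 mm behind it (hold_point_z is the distance from the TCP to the grasp point, in mm); z points along the fingers, y is the line along which they close (so a half turn about z gives the same grasp; the last joint's range is limited). The gripper opens to 85 mm and grips with 20 to 120 N. Pads are 22 mm wide; open, the fingers measure 114 mm over their backs; the gripper's body (76 mm by 85 mm) begins 54 mm behind the grasp point. The pads swing forward as they close: fully open they stand 13 mm farther back than shut.
Start: joints at [1.232, 0.383, 0.044, 1.598, -0.018, 1.161, -0.05], TCP at [155.031, -631.243, 231.269] pointing down, gripper open.
Joint ranges: [-2.61, 2.61], [-0.41, 2.15], [-1.48, 1.57], [0, 2.5], [-1.57, 4.71], [0.05, 1.97], [-2.85, 2.85]. Speed limits (rad/s): [2.79, 2.79, 3.14, 3.14, 3.14, 3.14, 3.14].

INTERFACE

Orientations are given as a unit quaternion [w, x, y, z].
In Python, from workcell import get_state, read_camera, camera_model, finish_job, recognise, mark_of, hold_point_z gives the robot as it stands.
- The arm moves only by the tool apply_moves, never from a script. Its argument "deltas" is a list of rows, each a list of 7 numbers: the gripper's target within -1 to 1 (shut at 1, half-way at 0, fully open at -1), then the shift along the tool's x, y, z in cm, then the turn, a rotation vector about the tool's x, y, z in rad. In form: [[grip, x, y, z, wx, wy, wz], ...]. A call has 1 to 10 rows; each row is the pose to reach, as a shift and turn from the pose commanded when the call began, along the tool's axes at that moment; what a row does not reach only later rows make up. A row lasts 1/12 s, in which the tool goes at most 41.7 mm and 7.16 degrees, less where a joint would pass 70% of its speed; a pose out of reach is approached as far as the arm can. A call with a gripper value outside its range is refused whole. The fingers move at their own pace and stop on an object; the grip force is fixed at half the most. Time passes only in rows, so rows that repeat a pose let the fingers close. It gives the time, the measured TCP pose, the force, the opening and the grip force at its end, in the units of the state.
- get_state(): the state, without advancing time (a new reading comes with each control period).
- read_camera(name): name is "scene" or "top" or "wrist"; returns the picture (420x560x3 uint8, blue, green, red); there is no depth.
- camera_model(name): a dict with "fov_y" (degrees; the focal length in pixels is half the picture's height over the tangent of half this angle, whatever the lens; pixels are square), "cx", "cy" (the principal point, pixels), "R" (3x3) and "t" (3): a world point X has camera coordinates R X + t. Camera axes: x right, y down, z forward; pixel columns grow to the right and rows downward; lengths in mm; the calibration is good to about 2 mm. The wrist camera is an equidistant fisheye: a pixel r from the principal point sees the ray r / f radians off the axis. A picture is of the moment at which its call begins: read the wrist's pose just before it. camera_model takes no time and is no camera call; for the wrist camera it gives the pose at the moment of the call.
- finish_job(): hands the job in; it is judged then, once.
Trained networks look in the newest picture that a camera, given by its name, has taken for a name from the list of things; names that differ only in an ending like _2 or _b are one class to them, and where a whole thing is asked for, a point or a joint stands for the part that bears it (a point fixed in the world has none). Each returns a list of dicts, best first, with "confidence" (0 to 1); they miss things now and then, are a little off and sometimes report something else, mostly with a low value. They report only what shows in the picture. A call takes as long as a camera call. They do not tell look-alikes from the thing itself.
- recognise(camera, name): "extent" ([left, top, width, height] in pixels, round what is visible of it).
- mark_of(camera, name): "centre" ([row, column] in pixels: a listed point, or the origin of a listed thing).
The state is a dict: "clock": time; "joint_pos": joint angles; "qd": joint speeds; "joint_efforts": joint torques, N m; "tcp_pos": TCP position; "eef_rot": TCP orientation; "wrist_force": force on the tool from outside, world axes, zero at the start; "torque": the same for the moment, N m; "finger_gap": finger opening in mm; "finger_force": force on a finger pad.
Only numpy, scipy, OpenCV 4.12 (cv2) and the standard library are available. Lean on these libraries where they do the work, as an engineer would, in place of code of your own. Each camera call takes 0.05 s, during which the arm holds its last target. There are 200 camera calls.

TASK

The white temperature logger lies loose and crooked in its reading dock. Push it fully home against the reader head and against the side rail, so that both edges sit flush; then set the orange wedge point first into the tapering slot between the logger and the slanted guide block, and drive it in until it locks tight. Leave the wedge in the slot and the logger home, and do not disturb the vial, the oximeter or the dropper bottle.

Things in the scene. Friction and masses are not known exactly. Their poses are not given: they have to be found in the camera images.
- dock_seat (a point): Point on the top face of the fixed dock's blue base plate, 8 mm above the table, where the centre of the logger's underside comes when home. Axes: +x to the reader head (away from the robot), +y to the side rail, z up. The plate spans x -98 to +80, y -79 to +46 mm of this frame.
- dock_head (a point): Middle of the stop face of the reader head, a white block on the dock: face at x = +46 mm of dock_seat's frame, spanning y -35 to +35, 32 mm high over the plate, 26 mm deep. The logger's short end goes flush against it. Same axes as dock_seat.
- dock_rail (a point): Middle of the stop face of the dark steel side rail: face at y = +29 mm of dock_seat's frame, spanning x -60 to +50, 16 mm high over the plate. The logger's long side goes flush against it. Same axes as dock_seat.
- dock_slot (a point): Mouth of the wedge slot, on the plate. The dark steel guide block (16 mm high, 16 thick) has a slanted face from (x -60, y -53.1) to (x -8, y -46.6) mm of dock_seat's frame. With the logger home (side at y = -29) the slot is 24 mm wide at x -60, 17.6 at x -8, open to -x and above. From x -8 to +46 nothing stands beside the logger's -y side.
- dock: The dock as a whole, fixed to the table, level; origin on the table under dock_seat, same axes.
- logger_center (a point): Centre of the white logger: a flat box 92 (its x) x 58 (its y) x 19 mm high, about 0.1 kg, small display and two pale blue buttons on top. It lies loose on the dock's plate, yawed up to 0.1 rad from the dock's x, 15 to 28 mm short of home along x and 6 to 13 mm along y. Home: this point 9.5 mm above dock_seat.
- logger: The logger; origin at the centre of its underside.
- wedge_grip (a point): Grip point in the orange wedge's upright fin, 47 mm above the underside. The fin is 26 mm long (wedge's x), 12 mm thick (wedge's y: grasp across it from above) and stands 20 to 58 mm above the underside. Axes: +x to the thin end, z up. The wedge (about 0.06 kg) starts loose and upright on the table right of the dock.
- wedge_tip (a point): Middle of the wedge's thin end, 10 mm above the underside, 56 mm to +x and 3 mm to +y of wedge_grip; same axes. Body 20 mm high, 16 mm wide at the thin end, 26 at the thick end 84 mm behind it (black striking pad). The +y face, 8 mm from this point, is straight along x and goes along the logger; the -y face tapers 1 in 8 like the guide.
- wedge: The wedge; origin on its underside below wedge_grip. With the logger home and the wedge flat on the plate, parallel to the dock, it fills the slot and jams when wedge_tip is at about x = +5, y = -37 mm of dock_seat's frame. It stays by friction once pressed in with 8 N or more; pushing harder, to 25 N, drives it under 2 mm deeper.
- vial: Small glass vial with a red cap, 23 mm across, 48 mm high, standing; origin at the centre of its underside. Bystander.
- oximeter: Blue and white finger oximeter, 33 x 58 x 30 mm; origin at the centre of its underside. Bystander.
- bottle: Brown dropper bottle with black teat, 33 mm across, 102 mm high, standing; origin at the centre of its underside. Bystander.
Things that resemble listed ones, but are neither listed nor needed, are in the scene too. Of the things that look like the wedge, the smaller one is meant.

How it is judged (in metres and radians):
On the way, in this order (a step that is already met when the one before it is completed fails the run):
1. the logger is flush against the reader head and the side rail (within 2 mm and 0.03 rad), before the wedge is driven (x of logger_center in the frame of dock_seat between -0.002 and 0.002 m and y of logger_center in the frame of dock_seat between -0.002 and 0.002 m and z of logger_center in the frame of dock_seat below 0.0125 m and angle between the x axis of logger_center and the x axis of dock_seat, either way round below 0.03 rad), for 0.1 s.
2. the wedge is driven into the slot until it jams against the logger (x of wedge_tip in the frame of dock_seat between -0.001 and 0.016 m and y of wedge_tip in the frame of dock_seat between -0.042 and -0.032 m and z of wedge_tip in the frame of dock_seat between 0.007 and 0.013 m and angle between the x axis of wedge_tip and the x axis of dock_seat, either way round below 0.05 rad and angle between wedge_tip's own z axis and vertical below 0.06 rad and contact force between wedge and logger above 0.5 N), for 0.2 s.
At the end, for the whole second after the job is handed in: Logger flat in the dock, within 2 mm of home both ways and 0.03 rad of square; wedge flat in the slot, point first (thin end at x = -1 to +16 mm of the dock, parallel within 0.05 rad), released and still pressing on the logger with over 0.5 N; both at rest (all of step 1 and all of step 2 and linear speed of each of logger, wedge below 0.01 m/s); the robot touches nothing.
It fails at once if the vial is tipped over or moved by more than 20 mm (distance of vial from where it was at the start of the episode above 0.02 m or angle between vial's own z axis and vertical above 0.5 rad).
It fails at once if the oximeter is tipped over or moved by more than 20 mm (distance of oximeter from where it was at the start of the episode above 0.02 m or angle between oximeter's own z axis and vertical above 0.5 rad).
It fails at once if the bottle is tipped over or moved by more than 20 mm (distance of bottle from where it was at the start of the episode above 0.02 m or angle between bottle's own z axis and vertical above 0.5 rad).
It fails at once if the logger is tipped up by more than 0.35 rad (angle between logger's own z axis and vertical above 0.35 rad).
It also fails if it takes over 67 s, if anything falls off the work surface, if the arm or the gripper's body presses on something with over 40 N, if the wrist force passes 120 N, or if a joint passes its speed limit or range.

## Working session

There is one attempt and no reset: what is moved stays moved. The work goes in short steps, Python scripts to look and compute and a tool call to move; the robot and the scene stay as the last step left them, time stands still between calls to the robot, and variables do not carry over. Pictures are saved under pics/ and viewed, at most 10 in all, crops included, and the job is handed in when it is done.

Besides the shell and the picture viewer there is one more tool, called after "Emit:" as name([rows], argument=value, ...), one row to a line, values as JSON. apply_moves: Moves the arm, as the interface text tells. Its arguments: {"type":"object","properties":{"deltas":{"type":"array","items":{"type":"array","items":{"type":"number"}}}},"required":["deltas"]}

```bash
mkdir -p pics
cat > h.py <<'E'
import numpy as np, cv2
from workcell import *
from scipy.spatial.transform import Rotation as Ro
def ray(cam,rc,m=None):
    m=m or camera_model(cam); f=210/np.tan(np.radians(m['fov_y']/2))
    u=np.array([rc[1]-m['cx'],rc[0]-m['cy']])
    if cam=='wrist':
        r=np.linalg.norm(u); th=r/f; d=np.r_[u/r*np.sin(th),np.cos(th)] if r>0 else np.array([0,0,1.])
    else: d=np.r_[u/f,1]
    R=np.array(m['R']); return -R.T@np.array(m['t']), R.T@d
def onz(cam,rc,z,m=None):
    o,d=ray(cam,rc,m); return o+d*(z-o[2])/d[2]
def proj(cam,X,m=None):
    m=m or camera_model(cam); f=210/np.tan(np.radians(m['fov_y']/2))
    c=np.array(m['R'])@np.array(X,float)+np.array(m['t'])
    if cam=='wrist':
        r=np.hypot(c[0],c[1]); s=f*np.arctan2(r,c[2])/max(r,1e-9)
    else: s=f/c[2]
    return np.array([c[1]*s+m['cy'],c[0]*s+m['cx']])
E
python3 - <<'E'
from h import *
np.set_printoptions(precision=1,suppress=True)
print(get_state())
Z=dict(dock_seat=8,dock_head=24,dock_rail=16,dock_slot=8,logger_center=17.5,wedge_grip=47,wedge_tip=10,vial=0,oximeter=0,bottle=0)
for c in('scene','top'):
    cv2.imwrite(f'pics/{c}0.png',read_camera(c))
    for n,z in Z.items():
        for r in mark_of(c,n)[:3]: print(c,n,np.round(r['centre']),round(r['confidence'],2),onz(c,r['centre'],z))
E
```

```text
{'clock': 0.0, 'joint_pos': array([ 1.2,  0.4,  0. ,  1.6, -0. ,  1.2, -0. ]), 'qd': array([-0.,  0., -0., -0.,  0.,  0., -0.]), 'joint_efforts': array([  0. , -43.3,   1. , -25. ,   0. ,   0. ,  -0. ]), 'tcp_pos': array([ 154.8, -630.3,  229.9]), 'eef_rot': array([-0. ,  1. ,  0.1, -0. ]), 'wrist_force': array([-0.4,  0.2,  0.2]), 'torque': array([-0., -0.,  0.]), 'finger_force': 0.0, 'finger_gap': 85.56621730107643}
scene dock_seat [220. 298.] 0.58 [573.7  54.9   8. ]
scene dock_head [224. 316.] 0.86 [627.7  69.2  24. ]
scene dock_rail [212. 298.] 0.94 [552.   74.1  16. ]
scene dock_slot [218. 270.] 0.59 [521.    2.5   8. ]
scene logger_center [213. 290.] 0.7 [545.5  51.6  17.5]
scene logger_center [211. 302.] 0.32 [558.2  80.1  17.5]
scene wedge_grip [239. 185.] 0.76 [ 502.4 -237.5   47. ]
scene wedge_grip [173. 244.] 0.57 [340.4  43.8  47. ]
scene wedge_grip [259. 204.] 0.35 [ 591.  -237.7   47. ]
scene wedge_tip [263. 201.] 0.65 [ 559.1 -232.2   10. ]
scene wedge_tip [178. 230.] 0.6 [286.4  26.1  10. ]
scene vial [279. 254.] 0.55 [ 672.4 -158.9    0. ]
scene oximeter [313. 218.]
[... 360 characters left out ...]
0.73 [524.6 280.9   8. ]
top dock_slot [226. 280.] 0.63 [518.    0.4   8. ]
top dock_slot [210. 251.] 0.4 [560.7  80.5   8. ]
top logger_center [214. 264.] 0.72 [549.   42.7  17.5]
top logger_center [187. 260.] 0.63 [623.5  53.8  17.5]
top wedge_grip [234. 369.] 0.81 [ 492.3 -233.7   47. ]
top wedge_grip [280. 266.] 0.76 [372.4  36.8  47. ]
top wedge_tip [311. 268.] 0.8 [289.5  33.5  10. ]
top wedge_tip [209. 359.] 0.54 [ 562.4 -215.7   10. ]
top wedge_tip [204. 263.] 0.53 [576.4  47.8  10. ]
top vial [172. 340.] 0.38 [ 666.6 -167.8    0. ]
top oximeter [159. 375.] 0.58 [ 705.6 -265.1    0. ]
top oximeter [171. 336.] 0.29 [ 669.4 -155.3    0. ]
top bottle [223. 179.] 0.59 [525.6 275.6   0. ]
```

View pics/scene0.png

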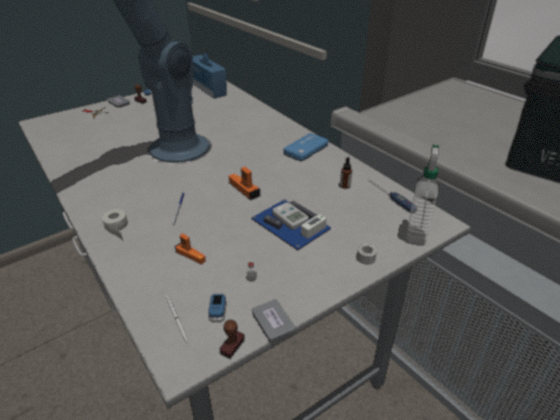

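Run:
```python
import cv2
i=cv2.imread('pics/top0.png')[140:340,160:420]
cv2.imwrite('pics/topc.png',cv2.resize(i,None,fx=3,fy=3,interpolation=cv2.INTER_CUBIC))
```

```text
(no output)
```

View pics/topc.png

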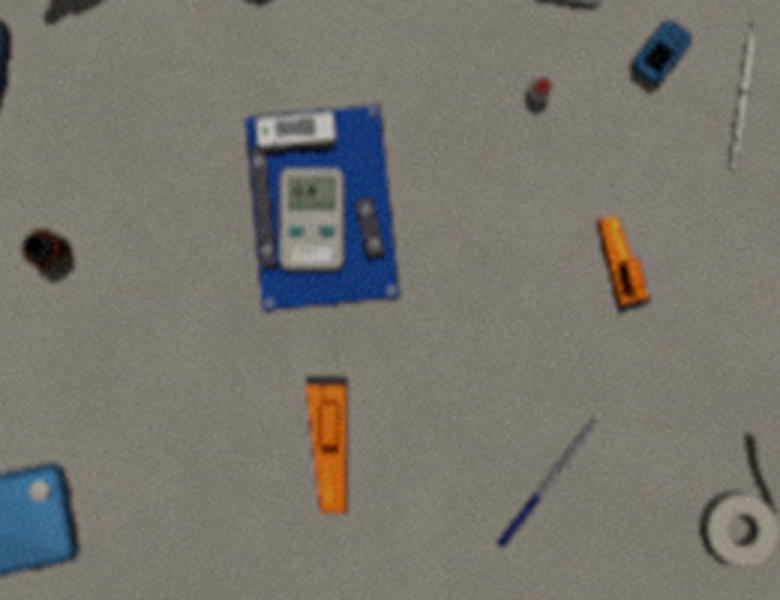

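The scene shows two orange wedges: the larger at about top px (280,266), with its thin end towards the robot, and the smaller at about (234,369), right of the dock. I choose the smaller. The dock is at about (209,261), with the logger crooked in it. The vial is at (172,340), the oximeter at (159,375) and the bottle at (223,179).

```bash
cat >> h.py <<'E'
def tool(yaw): return Ro.from_euler('z',yaw)*Ro.from_quat([1,0,0,0])
def plan(pos,yaw,s=None):
    s=s or get_state(); q=np.array(s['eef_rot']); R=Ro.from_quat(q[[1,2,3,0]])
    d=R.inv().apply(np.array(pos)-s['tcp_pos'])/10; w=(R.inv()*tool(yaw)).as_rotvec()
    n=max(np.linalg.norm(d)*10/41.7,np.degrees(np.linalg.norm(w))/7.16)
    print('row',np.round(d,2),np.round(w,3),'rows>=',round(n,1))
def tyaw(s=None):
    s=s or get_state(); q=np.array(s['eef_rot']); x=Ro.from_quat(q[[1,2,3,0]]).as_matrix(); return np.arctan2(x[1,0],x[0,0])
E
python3 - <<'E'
from h import *
s=get_state();m=camera_model('wrist');R=np.array(m['R'])
print(s['eef_rot'],tyaw(),'campos-tcp',-R.T@m['t']-s['tcp_pos'],'axis',R[2],m['fov_y'],m['cx'],m['cy'])
plan([450,-220,230],0.1)
E
```

```text
[8.81602338e-06 9.92760161e-01 1.20113539e-01 2.46285945e-05] 0.2408084984176241 campos-tcp [ 65.07569639  14.74160218 141.6963289 ] axis [-0.25920808 -0.06317876 -0.96375288] 65.70646984690485 275.14643638005924 210.06651936945863
row [ 38.45 -32.9    0.13] [ 0.    -0.     0.141] rows>= 12.1
```

Emit:
apply_moves([
  [-1,3.2,-2.7,0,0,0,0.012],
  [-1,6.4,-5.4,0,0,0,0.024],
  [-1,9.6,-8.1,0,0,0,0.036],
  [-1,12.8,-10.8,0,0,0,0.048],
  [-1,16,-13.5,0,0,0,0.06],
  [-1,19.2,-16.2,0,0,0,0.072],
  [-1,22.4,-18.9,0,0,0,0.084],
  [-1,25.6,-21.6,0,0,0,0.096],
  [-1,28.8,-24.3,0,0,0,0.108],
  [-1,32,-27,0,0,0,0.12],
])

```text
clock: 1.93
tcp_pos: [401.1, -292.7, 231.8]
eef_rot: [0.0, 0.998, 0.06, 0.0]
wrist_force: [1.1, 0.1, -0.3]
finger_gap: 85.3
finger_force: 0.0
```

Run:
```python
from h import *
plan([480,-200,230],0.1)
```

```text
row [ 8.94 -8.26  0.18] [ 0.001 -0.001  0.02 ] rows>= 2.9
```

Emit:
apply_moves([
  [-1,3,-2.8,0,0,0,0.01],
  [-1,6,-5.6,0,0,0,0.02],
  [-1,9,-8.3,0,0,0,0.02],
  [-1,9,-8.3,0,0,0,0.02],
])

```text
clock: 2.27
tcp_pos: [485.9, -191.1, 232.3]
eef_rot: [-0.002, 0.998, 0.058, 0.003]
wrist_force: [1.3, 1.5, 0.6]
finger_gap: 85.6
finger_force: 0.0
```

Run:
```python
from h import *
np.set_printoptions(precision=1,suppress=True)
m=camera_model('wrist'); i=read_camera('wrist'); cv2.imwrite('pics/w1.png',i)
for n,z in dict(wedge_grip=47,wedge_tip=10,wedge=0,dock_seat=8,dock_head=24,dock_rail=16,dock_slot=8,logger_center=17.5).items():
    for r in mark_of('wrist',n)[:2]: print(n,np.round(r['centre']),round(r['confidence'],2),onz('wrist',r['centre'],z,m))
plan([500,20,230],0.1)
```

```text
wedge_grip [180. 323.] 0.98 [ 500.9 -238.9   47. ]
wedge_grip [269.  85.] 0.91 [357.8  37.6  47. ]
wedge_tip [127. 311.] 0.76 [ 553.2 -223.7   10. ]
wedge_tip [302. 112.] 0.74 [290.   20.9  10. ]
wedge [174. 321.] 0.91 [ 500.2 -243.2    0. ]
wedge [245. 105.] 0.55 [374.6  29.6   0. ]
dock_head [61. 86.] 0.75 [614.6  52.5  24. ]
dock_rail [104.  65.] 0.91 [562.6  84.1  16. ]
dock_slot [143. 119.] 0.86 [515.    2.6   8. ]
logger_center [109.  90.] 0.77 [555.4  42.8  17.5]
row [  4.3 -21.9   0.1] [ 0.  0. -0.] rows>= 5.4
```

View pics/w1.png

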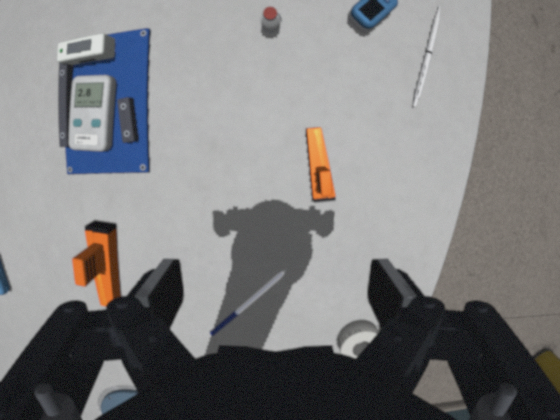

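The picture confirms the smaller wedge at (180,323), thin end up at (127,311). The larger look-alike is at (265,95), and the dock is at upper left with the logger at (109,90). Next I go to the dock for a closer look.

Emit:
apply_moves([
  [-0.5,0.7,-3.6,1,0,0,0],
  [0,1.4,-7.2,2,0,0,0],
  [1,2.1,-10.8,3,0,0,0],
  [1,2.8,-14.4,3,0,0,0],
  [1,3,-18,3,0,0,0],
  [1,3,-21.5,3,0,0,0],
  [1,3,-23,3,0,0,0],
  [1,3,-23,3,0,0,0],
])

```text
clock: 3.38
tcp_pos: [485.7, 35.8, 201.7]
eef_rot: [-0.001, 0.999, 0.054, 0.0]
wrist_force: [-0.2, 0.4, 0.3]
finger_gap: -0.1
finger_force: 0.0
```

Run:
```python
from h import *
np.set_printoptions(precision=1,suppress=True)
m=camera_model('wrist'); i=read_camera('wrist'); cv2.imwrite('pics/w2.png',i)
np.savez('w2.npz',R=m['R'],t=m['t'],fov_y=m['fov_y'],cx=m['cx'],cy=m['cy'])
for n,z in dict(dock_seat=8,dock_head=24,dock_rail=16,dock_slot=8,logger_center=17.5,logger=8).items():
    for r in mark_of('wrist',n)[:2]: print(n,np.round(r['centre']),round(r['confidence'],2),onz('wrist',r['centre'],z,m))
print(get_state()['tcp_pos'],tyaw())
```

```text
dock_head [ 56. 270.] 0.97 [617.5  53.9  24. ]
dock_rail [107. 238.] 0.91 [564.2  80.9  16. ]
logger_center [121. 273.] 0.6 [553.1  44.3  17.5]
logger [127. 274.] 0.56 [547.6  42.4   8. ]
[486.4  28.7 201.2] 0.09717291713008724
```

View pics/w2.png

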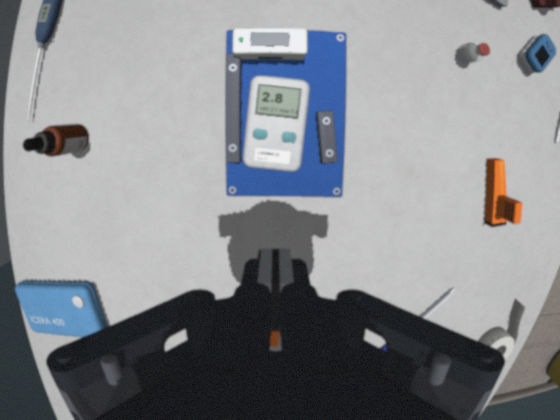

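The picture shows the plate corners at about (30,228), (32,346), (196,346) and (195,227). The logger is tilted at (122,277), and there's free space at its near end and -y side. I'll segment both for exact poses.

```bash
cat > fit.py <<'E'
from h import *
from scipy.optimize import least_squares
def dockfit(i,m):
    h=cv2.cvtColor(i,cv2.COLOR_BGR2HSV); mk=cv2.inRange(h,(108,130,50),(125,255,255))
    n,l,st,c=cv2.connectedComponentsWithStats(cv2.morphologyEx(mk,cv2.MORPH_CLOSE,np.ones((3,3))))
    k=1+np.argmax(st[1:,4]); ct=max(cv2.findContours((l==k).astype('u1'),0,1)[0],key=cv2.contourArea)
    P=np.array([onz('wrist',(p[0][1],p[0][0]),8,m)[:2] for p in ct])
    return P
def rectfit(P,x0,lim=((-98,80),(-79,46)),ok=None):
    (a,b),(c,d)=lim
    def res(v):
        C,S=np.cos(v[2]),np.sin(v[2]); q=(P-v[:2])@np.array([[C,-S],[S,C]])
        dx=np.maximum(a-q[:,0],q[:,0]-b); dy=np.maximum(c-q[:,1],q[:,1]-d)
        return np.where((dx>0)&(dy>0),np.hypot(dx,dy),np.maximum(dx,dy))
    r=least_squares(res,x0,loss='soft_l1',f_scale=1.0); return r.x,np.median(np.abs(r.fun))
E
python3 - <<'E'
from fit import *
np.set_printoptions(precision=3,suppress=True)
i=cv2.imread('pics/w2.png'); z=np.load('w2.npz'); m={k:z[k] for k in z}
P=dockfit(i,m); v,e=rectfit(P,[572,51,0.08]); print('dock',v,e,len(P))
h=cv2.cvtColor(i,cv2.COLOR_BGR2HSV)
roi=np.zeros(i.shape[:2],'u1'); roi[68:180,238:316]=255
mk=cv2.bitwise_and(cv2.inRange(h,(0,0,110),(180,70,255)),roi)
mk=cv2.morphologyEx(mk,cv2.MORPH_OPEN,np.ones((3,3)))
n,l,st,c=cv2.connectedComponentsWithStats(mk); k=1+np.argmax(st[1:,4]); print(st[k])
ct=max(cv2.findContours((l==k).astype('u1'),0,1)[0],key=cv2.contourArea)
ct=cv2.convexHull(ct)
cc=np.zeros(mk.shape,'u1'); cv2.drawContours(cc,[ct],-1,255,1); ys,xs=np.nonzero(cc)
Q=np.array([onz('wrist',p,27,m)[:2] for p in zip(ys,xs)])
w,e=rectfit(Q,[553,44,0.08],((-46,46),(-29,29))); 
C,S=np.cos(v[2]),np.sin(v[2])
print('logger',w,e,'in dock',np.array([[C,S],[-S,C]])@(w[:2]-v[:2]),w[2]-v[2])
for n,(x,y,zz) in dict(head=(46,0,24),rail=(-5,29,16)).items(): print(n,v[:2]+np.array([[C,-S],[S,C]])@[x,y])
E
```

```text
dock [575.335  35.101  -0.034] 9.612029898060882 821
[ 243   76   67   96 5207]
logger [551.63   41.855   0.002] 0.6538985447219066 in dock [-23.919   5.952] 0.035894708750150786
head [621.308  33.552]
rail [571.314  64.253]
```

Run:
```python
from fit import *
np.set_printoptions(precision=3,suppress=True)
i=cv2.imread('pics/w2.png'); z=np.load('w2.npz'); m={k:z[k] for k in z}
h=cv2.cvtColor(i,cv2.COLOR_BGR2HSV); print(h[185,285],h[60,330],h[230,285],h[100,150])
mk=cv2.inRange(h,(100,150,70),(130,255,255)); mk[:20]=0; mk[205:]=0; mk[:,:215]=0; mk[:,360:]=0
ct=cv2.convexHull(cv2.findNonZero(mk)); cc=np.zeros(mk.shape,'u1'); cv2.drawContours(cc,[ct],-1,255,1); print(ct[:,0].tolist()[:40])
ys,xs=np.nonzero(cc); P=np.array([onz('wrist',p,8,m)[:2] for p in zip(ys,xs)])
v,e=rectfit(P,[572,51,0.08]); print('dock',v,e)
w=np.array([551.63,41.855,.002]);C,S=np.cos(v[2]),np.sin(v[2])
print('in dock',np.array([[C,S],[-S,C]])@(w[:2]-v[:2]),w[2]-v[2])
for n,(x,y,zz) in dict(head=(46,0,24),rail=(-5,29,16)).items(): print(n,v[:2]+np.array([[C,-S],[S,C]])@[x,y])
```

```text
[109 168 159] [109 169 173] [120   8  94] [160   4 194]
[[344, 93], [343, 134], [342, 161], [341, 176], [340, 187], [332, 194], [250, 194], [236, 193], [228, 186], [228, 32], [324, 32], [335, 33], [344, 42]]
dock [569.975  49.207   0.104] 2.7653738453326184
in dock [-19.012  -5.399] -0.10247934592145101
head [615.724  54.005]
rail [561.978  77.528]
```

Run:
```python
from fit import *
np.set_printoptions(precision=3,suppress=True)
i=cv2.imread('pics/w2.png'); z=np.load('w2.npz'); m={k:z[k] for k in z}
h=cv2.cvtColor(i,cv2.COLOR_BGR2HSV)
for s in(60,85,110):
    mk=cv2.inRange(h,(98,s,40),(135,255,255)); mk[:20]=0; mk[205:]=0; mk[:,:215]=0; mk[:,360:]=0
    mk=cv2.morphologyEx(mk,cv2.MORPH_OPEN,np.ones((3,3)))
    ct=cv2.convexHull(cv2.findNonZero(mk)); cc=np.zeros(mk.shape,'u1'); cv2.drawContours(cc,[ct],-1,255,1)
    ys,xs=np.nonzero(cc); P=np.array([onz('wrist',p,8,m)[:2] for p in zip(ys,xs)])
    v,e=rectfit(P,[572,51,0.08]); C,S=np.cos(v[2]),np.sin(v[2])
    q=(P-v[:2])@np.array([[C,-S],[S,C]])
    mx=abs(q[:,0]+9)<60; my=abs(q[:,1]+16)<40
    print('dock',v,e,'x',np.median(q[my&(q[:,0]<-9),0]),np.median(q[my&(q[:,0]>-9),0]),'y',np.median(q[mx&(q[:,1]<-16),1]),np.median(q[mx&(q[:,1]>-16),1]),cv2.boundingRect(ct))
```

```text
dock [571.162  50.277   0.102] 1.4799026775526727 x -96.53935875898728 78.24892298389999 y -77.64340217041811 44.51431062062308 (226, 30, 120, 167)
dock [570.852  49.738   0.103] 2.0913359766461994 x -95.42947049216997 77.71230905955923 y -76.98207176983047 43.97115588358515 (227, 31, 119, 165)
dock [570.86   49.824   0.102] 2.2101749704501046 x -95.19052206099077 77.69533422755063 y -76.8200660689336 43.89464967965328 (227, 31, 119, 165)
```

```bash
cat >> h.py <<'E'
D=np.array([571.,50.,.102])
def dw(x,y): c,s=np.cos(D[2]),np.sin(D[2]); return np.array([D[0]+c*x-s*y,D[1]+s*x+c*y])
def wd(p): c,s=np.cos(D[2]),np.sin(D[2]); d=np.array(p)[:2]-D[:2]; return np.array([c*d[0]+s*d[1],-s*d[0]+c*d[1]])
E
python3 - <<'E'
from h import *
s=get_state(); print(s['tcp_pos'],wd(s['tcp_pos']),s['clock'])
plan([*dw(-98,-9),60],.102); plan([*dw(-98,-9),14],.102); plan([*dw(-65,-9),14],.102)
E
```

```text
[486.40090269  28.73757134 201.18986171] [-86.32440326 -12.53776454] 3.7333
row [-1.17 -0.35 14.12] [ 0.     0.    -0.005] rows>= 3.4
row [-1.17 -0.35 18.72] [ 0.     0.    -0.005] rows>= 4.5
row [ 2.13 -0.37 18.72] [ 0.     0.    -0.005] rows>= 4.5
```

Emit:
apply_moves([
  [1,-0.5,-0.2,3.5,0,0,0],
  [1,-1.2,-0.3,7,0,0,0],
  [1,-1.2,-0.4,10.5,0,0,-0.005],
  [1,-1.2,-0.4,14,0,0,-0.005],
  [1,-1.2,-0.4,16.5,0,0,-0.005],
  [1,-1.2,-0.4,18.3,0,0,-0.005],
  [1,-1.2,-0.4,18.7,0,0,-0.005],
  [1,-1.2,-0.4,18.7,0,0,-0.005],
])

```text
clock: 4.4
tcp_pos: [472.7, 32.6, 13.0]
eef_rot: [0.0, 0.999, 0.052, -0.002]
wrist_force: [0.4, 1.0, 1.5]
finger_gap: -0.5
finger_force: 0.0
```

Emit:
apply_moves([
  [1,0.7,0,0,0,0,0],
  [1,1.3,0,0,0,0,0],
  [1,1.8,0,0,0,0,0],
  [1,2.3,0,0,0,0,0],
  [1,2.7,0,0,0,0,0],
  [1,3.1,0,0,0,0,0],
  [1,3.1,0,0,0,0,0],
])

```text
clock: 4.98
tcp_pos: [506.2, 37.0, 14.8]
eef_rot: [-0.0, 0.999, 0.053, 0.001]
wrist_force: [0.0, -0.8, 0.5]
finger_gap: -0.3
finger_force: 0.0
```

Run:
```python
from h import *
s=get_state(); print(s['tcp_pos'],wd(s['tcp_pos']),s['wrist_force'],tyaw())
```

```text
[506.18485275  37.02787563  14.75585723] [-65.7991346   -6.30501461] [ 0.00075127 -0.75043698  0.49664813] 0.10583044040950655
```

Emit:
apply_moves([
  [1,0.2,0,0,0,0,0],
  [1,0.4,0,0,0,0,0],
  [1,0.6,0,0,0,0,0],
  [1,0.7,0,0,0,0,0],
  [1,0.8,0,0,0,0,0],
  [1,0.8,0,0,0,0,0],
])

```text
clock: 5.48
tcp_pos: [512.9, 37.7, 14.2]
eef_rot: [-0.0, 0.999, 0.053, 0.0]
wrist_force: [1.0, -0.1, 0.1]
finger_gap: 0.0
finger_force: 0.0
```

Emit:
apply_moves([
  [1,0.1,0,0,0,0,0],
  [1,0.2,0,0,0,0,0],
  [1,0.2,0,0,0,0,0],
])

```text
clock: 5.73
tcp_pos: [514.9, 37.9, 14.3]
eef_rot: [-0.0, 0.999, 0.053, 0.0]
wrist_force: [-0.4, -0.5, -1.1]
finger_gap: -0.1
finger_force: 0.1
```

Run:
```python
from h import *
s=get_state(); print(s['tcp_pos'],wd(s['tcp_pos']),s['wrist_force'],tyaw())
m=camera_model('wrist'); i=read_camera('wrist'); cv2.imwrite('pics/w3.png',i)
```

```text
[514.89884438  37.86665545  14.32305275] [-57.0450266   -6.35788107] [-0.36599786 -0.50394908 -1.11305781] 0.10584580664013506
```

View pics/w3.png

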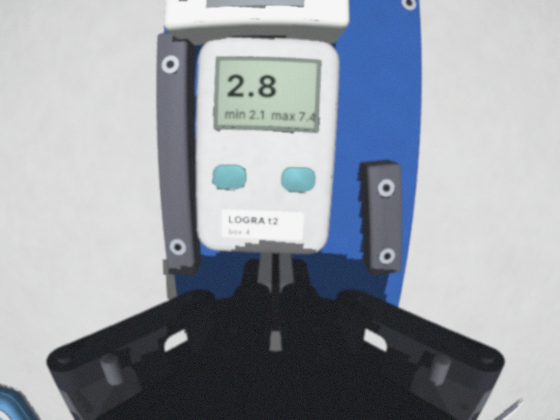

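The logger is about at the head (its end at row 40, head face at row 38). There's no contact force yet and a gap remains to the rail, so I push on.

Emit:
apply_moves([
  [1,0.1,0,0,0,0,0],
  [1,0.2,0,0,0,0,0],
  [1,0.3,0,0,0,0,0],
])

```text
clock: 6.03
tcp_pos: [515.5, 37.7, 13.8]
eef_rot: [0.001, 0.999, 0.053, -0.002]
wrist_force: [-5.7, -0.9, 4.0]
finger_gap: -0.4
finger_force: 2.7
```

Emit:
apply_moves([
  [1,0.1,0,0,0,0,0],
  [1,0.2,0,0,0,0,0],
  [1,0.3,0,0,0,0,0],
])

```text
clock: 6.28
tcp_pos: [515.6, 37.3, 13.1]
eef_rot: [0.001, 0.999, 0.053, -0.005]
wrist_force: [-9.0, -1.4, 5.7]
finger_gap: 0.1
finger_force: 4.6
```

Emit:
apply_moves([
  [1,-0.6,0,0,0,0,0],
  [1,-1.2,0,0,0,0,0],
  [1,-1.2,0,-3,0,0,0],
  [1,-1.2,0,-6,0,0,0],
  [1,-1.2,0,-6,0,0,0],
])

```text
clock: 6.7
tcp_pos: [514.3, 38.4, 79.7]
eef_rot: [-0.0, 0.999, 0.053, 0.007]
wrist_force: [1.7, 0.6, 1.0]
finger_gap: 0.1
finger_force: 0.0
```

Run:
```python
from h import *
s=get_state(); print(s['tcp_pos'],wd(s['tcp_pos']),s['wrist_force'],tyaw())
plan([*dw(12,-66),75],.102); plan([*dw(12,-66),14],.102); plan([*dw(12,-52),14],.102)
```

```text
[514.27777036  38.35023113  79.74730177] [-57.61363337  -5.813579  ] [1.66953458 0.56747693 0.9672582 ] 0.10620221205867973
row [6.93 6.05 0.57] [ 0.    -0.013  0.004] rows>= 2.2
row [6.85 6.05 6.67] [ 0.    -0.013  0.004] rows>= 2.7
row [6.85 4.65 6.67] [ 0.    -0.013  0.004] rows>= 2.5
```

Emit:
apply_moves([
  [1,2.5,2.5,0,0,0,0],
  [1,5,5,0,0,0,0],
  [1,7,6.2,0,0,0,0],
  [1,7,6.2,1.5,0,0,0],
  [1,7,6.2,1.5,0,0,0],
  [1,7,6.2,1.5,0,0,0],
])

```text
clock: 7.2
tcp_pos: [583.9, -16.7, 58.3]
eef_rot: [-0.0, 0.999, 0.053, -0.001]
wrist_force: [-0.1, 0.7, 0.2]
finger_gap: -0.1
finger_force: 0.0
```

Run:
```python
from h import *
s=get_state(); print(s['tcp_pos'],wd(s['tcp_pos']),s['wrist_force'],tyaw())
plan([*dw(12,-66),14],.102); plan([*dw(12,-52),14],.102)
```

```text
[583.85875619 -16.70807569  58.31735118] [  5.99949158 -67.67068105] [-0.06014369  0.71984551  0.19458612] 0.10603418917684966
row [ 0.61 -0.16  4.43] [-0.001  0.002  0.004] rows>= 1.1
row [ 0.61 -1.56  4.43] [-0.001  0.002  0.004] rows>= 1.1
```

Emit:
apply_moves([
  [1,0.6,0,0.5,0,0,0],
  [1,0.6,0,2.5,0,0,0],
  [1,0.6,0,4,0,0,0],
  [1,0.6,0,4.4,0,0,0],
  [1,0.6,-0.4,4.4,0,0,0],
  [1,0.6,-0.8,4.4,0,0,0],
  [1,0.6,-1.2,4.4,0,0,0],
  [1,0.6,-1.5,4.4,0,0,0],
])

```text
clock: 7.87
tcp_pos: [590.2, -0.1, 16.6]
eef_rot: [-0.0, 0.999, 0.053, 0.001]
wrist_force: [-0.3, -0.7, -1.0]
finger_gap: 0.1
finger_force: 0.0
```

Emit:
apply_moves([
  [1,0,-0.2,0,0,0,0],
  [1,0,-0.4,0,0,0,0],
  [1,0,-0.6,0,0,0,0],
  [1,0,-0.6,0,0,0,0],
])

```text
clock: 8.2
tcp_pos: [588.7, 5.1, 15.5]
eef_rot: [-0.0, 0.999, 0.053, 0.0]
wrist_force: [-0.3, 0.2, 0.6]
finger_gap: -0.1
finger_force: 0.0
```

Run:
```python
from h import *
s=get_state(); print(s['tcp_pos'],wd(s['tcp_pos']),s['wrist_force'],tyaw())
```

```text
[588.69205563   5.10583189  15.53891661] [ 13.02883238 -46.4622932 ] [-0.31900197  0.15332828  0.59750138] 0.10643313783067901
```

Emit:
apply_moves([
  [1,0,-0.2,0,0,0,0],
  [1,0,-0.4,0,0,0,0],
  [1,0,-0.6,0,0,0,0],
  [1,0,-0.6,0,0,0,0],
])

```text
clock: 8.53
tcp_pos: [587.8, 10.6, 15.3]
eef_rot: [0.0, 0.999, 0.053, -0.0]
wrist_force: [0.5, -0.3, -0.4]
finger_gap: -0.2
finger_force: 0.0
```

Run:
```python
from h import *
s=get_state(); print(s['tcp_pos'],wd(s['tcp_pos']),s['wrist_force'],tyaw())
```

```text
[587.83904157  10.56059179  15.26164496] [ 12.7356731  -40.94902773] [ 0.48722731 -0.28348215 -0.44488727] 0.10610213421323485
```

Emit:
apply_moves([
  [1,0,-0.2,0,0,0,0],
  [1,0,-0.3,0,0,0,0],
  [1,0,-0.4,0,0,0,0],
  [1,0,-0.4,0,0,0,0],
])

```text
clock: 8.87
tcp_pos: [587.6, 11.0, 15.2]
eef_rot: [0.002, 0.999, 0.052, -0.0]
wrist_force: [0.8, -5.6, 1.2]
finger_gap: -0.5
finger_force: 2.7
```

Emit:
apply_moves([
  [1,0,-0.1,0,0,0,0],
  [1,0,-0.2,0,0,0,0],
  [1,0,-0.3,0,0,0,0],
  [1,0,-0.3,0,0,0,0],
])

```text
clock: 9.2
tcp_pos: [587.6, 11.1, 15.3]
eef_rot: [0.003, 0.999, 0.051, -0.0]
wrist_force: [0.6, -8.4, 1.7]
finger_gap: 0.0
finger_force: 4.3
```

Run:
```python
from h import *
s=get_state(); print(s['tcp_pos'],wd(s['tcp_pos']),s['wrist_force'],tyaw())
i=read_camera('wrist'); cv2.imwrite('pics/w4.png',i)
```

```text
[587.61516677  11.050596    15.26600828] [ 12.5628557  -40.43877466] [ 0.59422355 -8.43488857  1.71404377] 0.10192868045781339
```

View pics/w4.png

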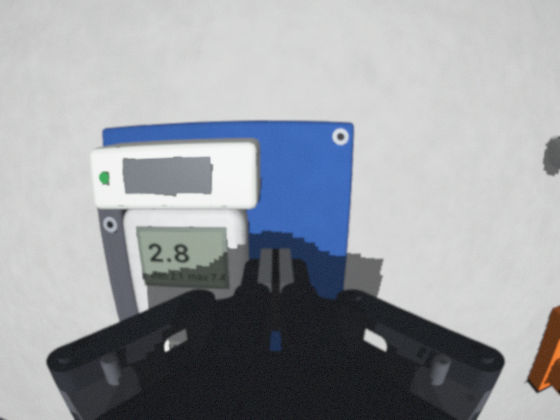

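The picture shows the logger's far end touching the head face at row 208. Its +y side is against the rail at column 125, with an 8 N reaction. Now I back off and look from above.

Emit:
apply_moves([
  [1,0,0.8,0,0,0,0],
  [1,0,1.6,0,0,0,0],
  [1,0,1.8,-3,0,0,0],
  [1,-2,1.8,-7,0,0,0],
  [1,-5,1,-11,0,0,0],
  [1,-8,-1,-14,0,0,0],
  [1,-8,-1,-15,0,0,0],
  [1,-8,-1,-15,0,0,0],
  [1,-8,-1,-15,0,0,0],
])

```text
clock: 10.0
tcp_pos: [507.4, 20.0, 166.8]
eef_rot: [0.0, 0.999, 0.054, 0.002]
wrist_force: [-0.3, 0.5, 0.2]
finger_gap: -0.0
finger_force: 0.0
```

Run:
```python
from fit import *
np.set_printoptions(precision=3,suppress=True)
m=camera_model('wrist'); i=read_camera('wrist'); cv2.imwrite('pics/w5.png',i)
for n,a in dict(plate=[(-98,-79,0),(-98,46,0),(80,46,0),(80,-79,0)],logtop=[(-46,-29,19),(-46,29,19),(46,29,19),(46,-29,19)],guide=[(-60,-53.1,16),(-8,-46.6,16)]).items():
    cv2.polylines(i,[np.array([proj('wrist',[*dw(x,y),8+z],m)[::-1]*8 for x,y,z in a]).astype(int)],True,(0,0,255),1,shift=3)
cv2.imwrite('pics/w5o.png',cv2.resize(i[0:300,130:430],None,fx=2,fy=2))
```

```text
(no output)
```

View pics/w5o.png

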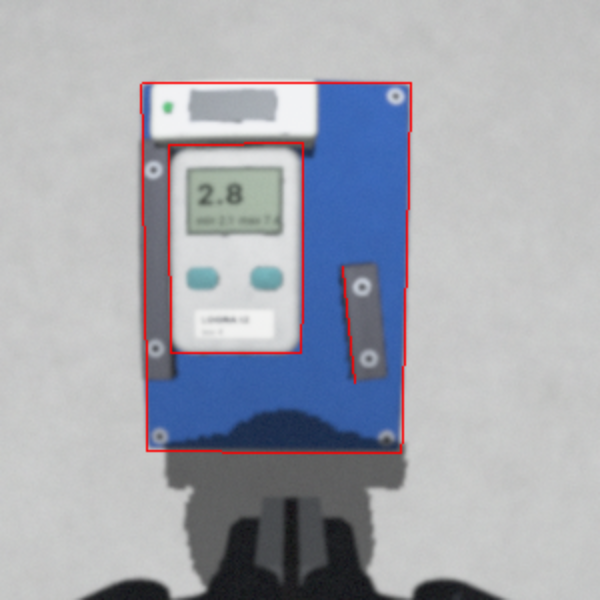

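The overlay shows the logger square at its home outline and the dock pose good to about 1 mm. Now I go to the wedge, opening the gripper on the way.

Run:
```python
from h import *
plan([480,-240,150],.24)
```

```text
row [-5.44 25.49  1.54] [ 0.    -0.001 -0.133] rows>= 6.3
```

Emit:
apply_moves([
  [1,-0.8,3.7,0,0,0,-0.02],
  [0.5,-1.6,7.4,0,0,0,-0.04],
  [-0.3,-2.4,11.1,0.5,0,0,-0.06],
  [-0.3,-3.2,14.8,0.8,0,0,-0.08],
  [-0.3,-4,18.5,1.2,0,0,-0.1],
  [-0.3,-4.8,22.2,1.5,0,0,-0.12],
  [-0.3,-5.4,25,1.5,0,0,-0.133],
  [-0.3,-5.4,25.5,1.5,0,0,-0.133],
  [-0.3,-5.4,25.5,1.5,0,0,-0.133],
  [-0.3,-5.4,25.5,1.5,0,0,-0.133],
])

```text
clock: 10.88
tcp_pos: [479.5, -239.9, 148.6]
eef_rot: [-0.001, 0.993, 0.119, -0.001]
wrist_force: [1.0, 0.7, 0.1]
finger_gap: 55.8
finger_force: 0.0
```

Run:
```python
from fit import *
np.set_printoptions(precision=2,suppress=True)
m=camera_model('wrist'); i=read_camera('wrist'); cv2.imwrite('pics/w6.png',i)
for n,z in dict(wedge_grip=47,wedge_tip=10,wedge=0).items():
    for r in mark_of('wrist',n)[:2]: print(n,np.round(r['centre']),round(r['confidence'],2),onz('wrist',r['centre'],z,m))
h=cv2.cvtColor(i,cv2.COLOR_BGR2HSV); mk=cv2.inRange(h,(3,120,60),(22,255,255))
n,l,st,c=cv2.connectedComponentsWithStats(mk); print(st[1:][st[1:,4]>100])
s=get_state(); print(s['tcp_pos'],tyaw(),s['finger_gap'])
# pose fit: silhouette of the body+fin by IoU
from scipy.optimize import minimize
C=proj('wrist',[500,-240,20],m); k=l[int(C[0]),int(C[1])]; print(k)
tgt=cv2.dilate(((l==k)*255).astype('u1'),None) if k else mk
def sil(v):
    c_,s_=np.cos(v[2]),np.sin(v[2]); o=np.zeros(mk.shape,'u1')
    W=lambda a:[proj('wrist',[v[0]+c_*x-s_*y,v[1]+s_*x+c_*y,z],m)[::-1]*16 for x,y,z in a]
    base=[(56,11),(56,-5),(-22,-5-9.75),(-22,11)]   # orange part, pad left out
    fin=[(13,6),(13,-6),(-13,-6),(-13,6)]
    for b,z0,z1 in((base,0,20),(fin,20,58)):
        p=np.array(W([(x,y,z) for x,y in b for z in(z0,z1)])).astype(np.int32)
        cv2.fillConvexPoly(o,cv2.convexHull(p),255,cv2.LINE_AA,4)
    return o
def cost(v): return np.mean(np.abs(sil(v).astype(float)-((l==k)*255)))
best=min((minimize(cost,[500+a,-240+b,.24],method='Nelder-Mead',options=dict(initial_simplex=[[500+a,-240+b,.24],[506+a,-240+b,.24],[500+a,-234+b,.24],[500+a,-240+b,.34]])) for a in(-3,3) for b in(-3,3)),key=lambda r:r.fun)
print('wedge',best.x,best.fun,np.mean(l==k)*255)
o=sil(best.x); ct=cv2.findContours((o>127).astype('u1'),0,1)[0]; cv2.drawContours(i,ct,-1,(255,0,0),1)
cv2.imwrite('pics/w6o.png',cv2.resize(i[60:320,150:430],None,fx=2,fy=2))
v=best.x; plan([v[0],v[1],70],v[2]); plan([v[0],v[1],28],v[2])
```

```text
wedge_grip [184. 281.] 0.85 [ 500.23 -240.14   47.  ]
wedge_grip [62.  5.] 0.39 [561.6   47.71  47.  ]
wedge_tip [111. 277.] 0.93 [ 554.45 -224.03   10.  ]
wedge_tip [295.  38.] 0.59 [291.42  19.34  10.  ]
wedge [172. 281.] 0.96 [ 502.16 -240.52    0.  ]
wedge [234.  30.] 0.8 [368.95  32.7    0.  ]
[[ 268  112   29   94 2236]
 [   0  210   45   92 2747]]
[ 480.39 -238.07  149.88] 0.24250021928602386 55.551836709801286
1
wedge [ 499.19 -240.96    0.23] 0.2508418367346939 2.424234693877551
row [1.76 0.74 7.99] [-0.    0.    0.01] rows>= 2.0
row [ 1.76  0.75 12.19] [-0.    0.    0.01] rows>= 3.0
```

View pics/w6o.png

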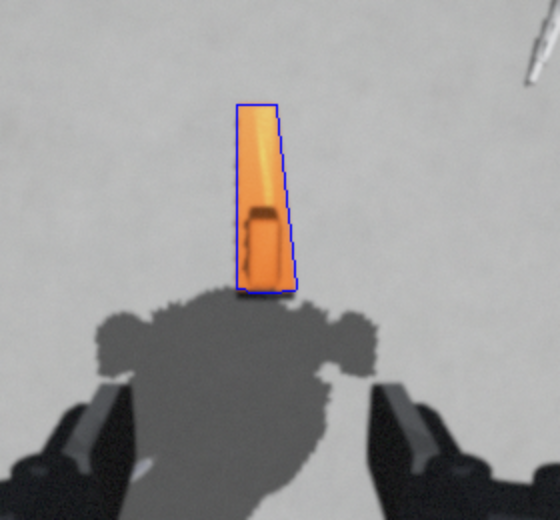

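The silhouette fit lies neatly on the wedge, with the fin at (245,263) in the crop. Now I descend and grasp.

Emit:
apply_moves([
  [-0.3,1.7,0.7,3.5,0,0,0.01],
  [-0.3,1.7,0.7,7,0,0,0.01],
  [-0.3,1.7,0.7,9.5,0,0,0.01],
  [-0.3,1.7,0.7,11.5,0,0,0.01],
  [-0.3,1.7,0.7,12.1,0,0,0.01],
  [-0.3,1.7,0.7,12.1,0,0,0.01],
])

```text
clock: 11.58
tcp_pos: [496.7, -241.1, 27.5]
eef_rot: [-0.001, 0.993, 0.115, -0.002]
wrist_force: [0.1, 0.5, -0.1]
finger_gap: 55.3
finger_force: 0.0
```

Run:
```python
from h import *
s=get_state(); print(s['tcp_pos'],tyaw(),s['wrist_force']); plan([499.2,-241,28],.23)
```

```text
[ 496.72240147 -241.14578323   27.49357465] 0.23089612919731023 [ 0.05044861  0.46168697 -0.0961981 ]
row [ 0.24  0.04 -0.05] [-0.003  0.003  0.001] rows>= 0.1
```

Emit:
apply_moves([
  [-0.3,0.2,0,0,0,0,0],
  [0.2,0.2,0,0,0,0,0],
  [0.7,0.2,0,0,0,0,0],
  [1,0.2,0,0,0,0,0],
  [1,0.2,0,0,0,0,0],
  [1,0.2,0,0,0,0,0],
  [1,0.2,0,0,0,0,0],
  [1,0.2,0,0,0,0,0],
])

```text
clock: 12.25
tcp_pos: [500.8, -243.1, 30.5]
eef_rot: [0.001, 0.993, 0.114, 0.001]
wrist_force: [-2.5, 0.5, 6.3]
finger_gap: 11.1
finger_force: 63.1
```

Run:
```python
from h import *
s=get_state(); print(s['tcp_pos'],tyaw(),s['wrist_force'],s['finger_gap'],s['finger_force'],hold_point_z)
p=dw(-106,-40.5)
plan([*p,100],.102);plan([p[0],p[1],90],.102)
```

```text
[ 500.82330117 -243.10055008   30.47997971] 0.22863052908952866 [-2.53941578  0.51826     6.33919583] 11.129740963771818 63.07154417037964 18.700000000000003
row [  2.46 -24.27  -6.98] [ 0.001 -0.001  0.127] rows>= 6.1
row [  2.46 -24.27  -5.98] [ 0.001 -0.001  0.127] rows>= 6.0
```

Emit:
apply_moves([
  [1,0,0,-3,0,0,0],
  [1,0.2,-2,-6,0,0,0.01],
  [1,0.6,-6,-6.5,0,0,0.03],
  [1,1,-10,-6.5,0,0,0.05],
  [1,1.4,-14,-6.5,0,0,0.07],
  [1,1.8,-18,-6.5,0,0,0.09],
  [1,2.2,-21.5,-6.5,0,0,0.11],
  [1,2.5,-24,-6.5,0,0,0.127],
  [1,2.5,-24,-6.5,0,0,0.127],
  [1,2.5,-24,-6.5,0,0,0.127],
])

```text
clock: 13.08
tcp_pos: [469.3, -1.3, 94.1]
eef_rot: [-0.0, 0.999, 0.053, -0.0]
wrist_force: [0.0, -0.4, -0.9]
finger_gap: 11.0
finger_force: 62.0
```

Run:
```python
from h import *
s=get_state(); print(s['tcp_pos'],wd(s['tcp_pos']),tyaw(),s['wrist_force'],s['finger_gap'],s['finger_force'])
m=camera_model('wrist'); i=read_camera('wrist'); s=get_state()
z0=s['tcp_pos'][2]-30
# predicted wedge outline, assuming grip point = TCP - 1.5 along x
c=wd(s['tcp_pos']); a=tyaw()-.102
def W(x,y,z): 
    x-=1.5; return proj('wrist',[*dw(c[0]+x*np.cos(a)-y*np.sin(a),c[1]+x*np.sin(a)+y*np.cos(a)),z0+z],m)[::-1]*8
cv2.polylines(i,[np.array([W(56,11,20),W(56,-5,20),W(-28,-15.5,20),W(-28,11,20)]).astype(int)],True,(255,0,0),1,shift=3)
for q in([(-46,-29,27),(-46,29,27),(46,29,27),(46,-29,27)],[(-60,-53.1,24),(-8,-46.6,24)]):
    cv2.polylines(i,[np.array([proj('wrist',[*dw(x,y),z],m)[::-1]*8 for x,y,z in q]).astype(int)],True,(0,0,255),1,shift=3)
for n,z in dict(wedge_tip=z0+10,logger_center=17.5).items():
    for r in mark_of('wrist',n)[:2]: print(n,np.round(r['centre']),round(r['confidence'],2),wd(onz('wrist',r['centre'],z,m)))
cv2.imwrite('pics/w7o.png',cv2.resize(i[0:300,130:430],None,fx=2,fy=2))
for z in(60,40,37): plan([*dw(-104.5,-43),z],.102)
```

```text
[469.25450867  -1.30517259  94.13872809] [-106.44072809  -40.67846044] 0.1069041567522227 [ 0.02143028 -0.42522782 -0.92320647] 11.005068765579527 62.03740954399109
wedge_tip [148. 267.] 0.66 [-52.39229397 -37.7390689 ]
wedge_tip [ 10. 487.] 0.42 [  36.86809362 -164.02354352]
logger_center [ 64. 213.] 0.56 [0.65170981 0.04320022]
row [ 0.18 -0.14  3.4 ] [ 0.001  0.001 -0.002] rows>= 0.8
row [ 0.18 -0.14  5.4 ] [ 0.001  0.001 -0.002] rows>= 1.3
row [ 0.18 -0.14  5.7 ] [ 0.001  0.001 -0.002] rows>= 1.4
```

View pics/w7o.png

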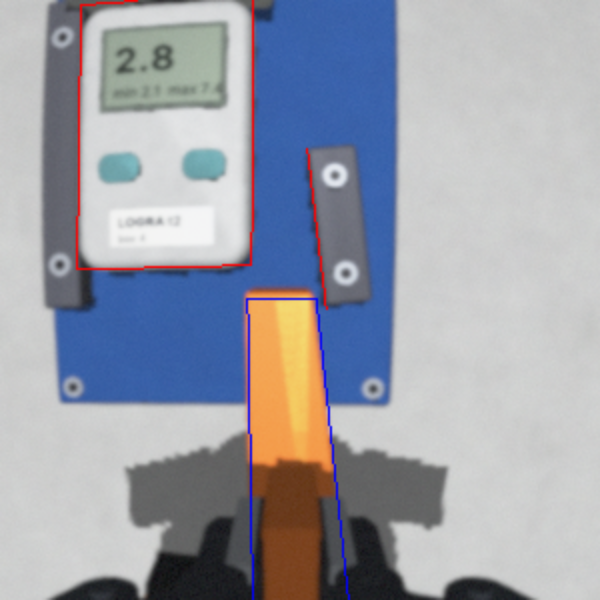

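Run:
```python
from h import *
s=get_state(); print(s['clock'],s['tcp_pos'],wd(s['tcp_pos']),tyaw(),s['qd'])
plan([*dw(-104.5,-43),37.5],.102)
```

```text
13.2333 [469.78594608  -4.95715659  94.04694382] [-106.28390961  -44.36557595] 0.09950736016635976 [ 1.09031309e-02  1.85781328e-03  7.05543868e-03 -4.69802632e-03
 -1.81348142e-03 -8.81382489e-05 -3.07704528e-03]
row [ 0.18 -0.14  5.65] [ 0.001  0.001 -0.002] rows>= 1.4
```

Emit:
apply_moves([
  [1,0.1,-0.1,2,0,0,0],
  [1,0.1,-0.1,4,0,0,0],
  [1,0.1,-0.1,5,0,0,0],
  [1,0.1,-0.1,5.3,0,0,0],
  [1,0.1,-0.1,5.3,0,0,0],
  [1,0.1,-0.1,5.3,0,0,0],
  [1,0.1,-0.1,5.3,0,0,0],
])

```text
clock: 13.82
tcp_pos: [471.8, -2.4, 42.1]
eef_rot: [0.0, 0.999, 0.051, 0.001]
wrist_force: [-1.0, 0.0, -2.1]
finger_gap: 10.9
finger_force: 62.0
```

Emit:
apply_moves([
  [1,0,0,0.1,0,0,0],
  [1,0,0,0.3,0,0,0],
  [1,0,0,0.3,0,0,0],
])

```text
clock: 14.07
tcp_pos: [471.3, -2.2, 38.6]
eef_rot: [0.0, 0.999, 0.051, 0.001]
wrist_force: [-1.2, -1.0, -0.1]
finger_gap: 10.9
finger_force: 62.1
```

Run:
```python
from h import *
s=get_state(); print(s['clock'],s['tcp_pos'],wd(s['tcp_pos']),tyaw(),s['wrist_force'])
```

```text
14.0667 [471.32297677  -2.21329222  38.63990135] [-104.47547851  -41.79247822] 0.10187192858140162 [-1.19256445 -0.98708116 -0.1309582 ]
```

Emit:
apply_moves([
  [1,0,0,0.1,0,0,0],
  [1,0,0,0.15,0,0,0],
  [1,0.6,0,0.15,0,0,0],
  [1,1.2,0,0.15,0,0,0],
  [1,1.8,0,0.15,0,0,0],
  [1,2.4,0,0.15,0,0,0],
  [1,3,0,0.15,0,0,0],
  [1,3,0,0.15,0,0,0],
])

```text
clock: 14.73
tcp_pos: [499.8, 1.4, 38.5]
eef_rot: [0.0, 0.999, 0.051, -0.002]
wrist_force: [-7.4, 0.2, 13.2]
finger_gap: 11.0
finger_force: 64.0
```

Run:
```python
from h import *
s=get_state(); print(s['clock'],s['tcp_pos'],wd(s['tcp_pos']),tyaw(),s['wrist_force'])
```

```text
14.7333 [499.81756622   1.36674828  38.54608817] [-75.76445817 -41.13245591] 0.1021775916053956 [-7.39076319  0.15201525 13.18741582]
```

Emit:
apply_moves([
  [1,0.4,0,-0.08,0,0,0],
  [1,0.8,0,-0.12,0,0,0],
  [1,1.2,0,-0.12,0,0,0],
  [1,1.6,0,-0.12,0,0,0],
  [1,1.6,0,-0.12,0,0,0],
])

```text
clock: 15.15
tcp_pos: [514.0, 4.6, 38.8]
eef_rot: [-0.001, 0.999, 0.051, -0.003]
wrist_force: [-8.4, 2.6, 10.1]
finger_gap: 11.5
finger_force: 63.7
```

Emit:
apply_moves([
  [1,0.2,0,0,0,0,0],
  [1,0.4,0,0,0,0,0],
  [1,0.6,0,0,0,0,0],
  [1,0.6,0,0,0,0,0],
])

```text
clock: 15.48
tcp_pos: [518.6, 5.5, 38.9]
eef_rot: [-0.001, 0.999, 0.051, -0.004]
wrist_force: [-11.0, 3.4, 14.3]
finger_gap: 10.8
finger_force: 64.4
```

Run:
```python
from h import *
s=get_state(); print(s['clock'],s['tcp_pos'],wd(s['tcp_pos']),tyaw(),s['wrist_force'])
```

```text
15.4833 [518.5746856    5.54987316  38.86372879] [-56.6788895  -38.88098316] 0.10304091813874505 [-11.00923802   3.43821118  14.32153422]
```

Emit:
apply_moves([
  [1,0.2,0,-0.1,0,0,0],
  [1,0.4,0,-0.15,0,0,0],
  [1,0.6,0,-0.15,0,0,0],
  [1,0.6,0,-0.15,0,0,0],
])

```text
clock: 15.82
tcp_pos: [523.6, 6.6, 39.1]
eef_rot: [-0.001, 0.999, 0.051, -0.005]
wrist_force: [-10.2, 4.0, 8.6]
finger_gap: 10.9
finger_force: 63.3
```

Emit:
apply_moves([
  [1,0.2,0,-0.05,0,0,0],
  [1,0.4,0,-0.1,0,0,0],
  [1,0.6,0,-0.1,0,0,0],
  [1,0.6,0,-0.1,0,0,0],
])

```text
clock: 16.15
tcp_pos: [525.0, 6.9, 39.5]
eef_rot: [-0.001, 0.999, 0.051, -0.01]
wrist_force: [-17.0, 3.2, 16.2]
finger_gap: 10.6
finger_force: 64.4
```

Run:
```python
from h import *
s=get_state(); print(s['clock'],s['tcp_pos'],wd(s['tcp_pos']),tyaw(),s['wrist_force'])
```

```text
16.15 [524.96435005   6.92061622  39.46499604] [-50.1828618  -38.16798075] 0.10190824652408187 [-17.02821146   3.18074123  16.15726189]
```

Emit:
apply_moves([
  [1,0.15,0,-0.08,0,0,0],
  [1,0.3,0,-0.1,0,0,0],
  [1,0.3,0,-0.1,0,0,0],
])

```text
clock: 16.4
tcp_pos: [525.4, 7.0, 39.8]
eef_rot: [-0.001, 0.999, 0.051, -0.013]
wrist_force: [-20.2, 4.2, 17.5]
finger_gap: 10.9
finger_force: 64.6
```

Emit:
apply_moves([
  [0.6,0,0,0,0,0,0],
  [0.3,0,0,0,0,0,0],
  [0.3,0,0,0,0,0,0],
  [0.3,0,0,0,0,0,0],
])

```text
clock: 16.73
tcp_pos: [538.6, 4.3, 41.9]
eef_rot: [0.0, 0.999, 0.051, 0.001]
wrist_force: [0.1, 0.4, 0.2]
finger_gap: 29.9
finger_force: 0.0
```

Run:
```python
from h import *
s=get_state(); print(s['clock'],s['tcp_pos'],wd(s['tcp_pos']),tyaw(),s['wrist_force'],s['finger_gap'])
```

```text
16.7333 [538.61738948   4.30067259  41.92684639] [-36.86755503 -42.16450374] 0.10131776939287061 [0.10580705 0.39432635 0.19102929] 29.864487419704528
```

Emit:
apply_moves([
  [0.3,-0.8,0,-0.5,0,0,0],
  [0.3,-1,0,-2,0,0,0],
  [0.3,-1,0,-5,0,0,0],
  [0.3,-1.5,0,-9,0,0,0],
  [0.3,-5,0,-12.5,0,0,0],
  [0.3,-6,0,-13,0,0,0],
  [0.3,-6,0,-13,0,0,0],
  [0.3,-6,0,-13,0,0,0],
])

```text
clock: 17.4
tcp_pos: [477.9, -2.1, 172.5]
eef_rot: [0.001, 0.999, 0.05, 0.001]
wrist_force: [-0.2, -0.6, -0.3]
finger_gap: 30.1
finger_force: 0.0
```

Run:
```python
from h import *
m=camera_model('wrist'); i=read_camera('wrist')
for n,z in dict(wedge_tip=18,wedge_grip=55,logger_center=17.5).items():
    for r in mark_of('wrist',n)[:1]: print(n,np.round(r['centre']),round(r['confidence'],2),wd(onz('wrist',r['centre'],z,m)))
for q in([(-46,-29,27),(-46,29,27),(46,29,27),(46,-29,27)],[(5,-29,28),(5,-45,28),(-79,-55.5,28),(-79,-29,28)]):
    cv2.polylines(i,[np.array([proj('wrist',[*dw(x,y),z],m)[::-1]*8 for x,y,z in q]).astype(int)],True,(0,0,255),1,shift=3)
cv2.imwrite('pics/w8.png',cv2.resize(i[0:300,130:430],None,fx=2,fy=2))
print(get_state()['tcp_pos'])
```

```text
wedge_tip [346. 239.] 0.92 [-274.42387734   -2.5457468 ]
wedge_grip [320. 231.] 0.72 [-211.97057241   -1.65943746]
logger_center [ 90. 225.] 0.56 [-0.35466381  1.61102573]
[477.60822153  -1.38880668 170.32910158]
```

View pics/w8.png

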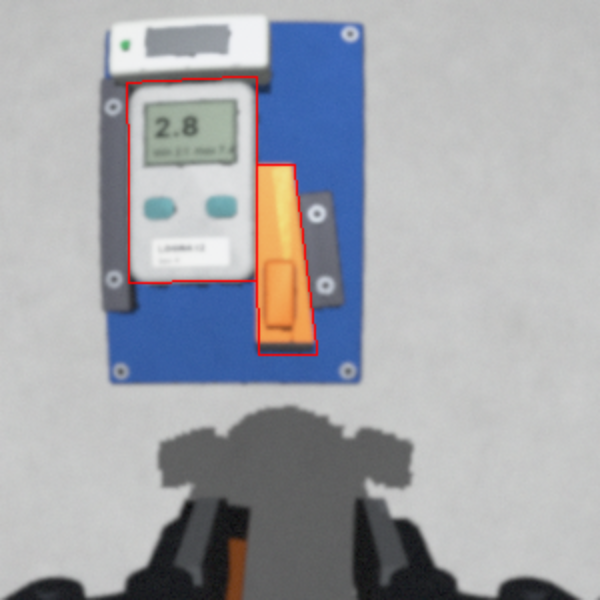

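The wedge sits on its predicted jam outline with its tip at x ≈ +5, the logger fills its home outline, and the robot is clear. Handing in.

```bash
python3 -c "
from workcell import *
print(finish_job())"
```

```text
the job is handed in; nothing more can be done
None
```

I've handed the job in, with no verdict returned: the logger looks home against the head and rail, and the wedge is jammed in the slot (driven to about 20 N, tip at about x = +5 mm) and released. The robot was clear, and it went nowhere near the vial, oximeter or bottle.

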